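Heft the ballast tins: heaviest onto the template, lightest into the returns

ROBOT

A 6-joint arm with a two-finger parallel gripper is mounted at the origin on the work surface. World frame = base frame: x ahead of the robot, y to its left, z up, the work surface at z = 0. Lengths are in m, angles in rad, forces in N, time in s.
With the tool pointing down it reaches from about 0.35 to 0.975 m from the base axis. Payload 7.1 kg.
Tool frame: the origin (TCP) lies midway between the tips of the shut fingers; the grasp point (between the pads) lies 19 mm behind it; z points along the fingers, x is the direction in which the jaws open and shut, and the axes are right-handed (so a half turn about z gives the same grasp; the last joint's range is limited). The gripper opens to 88 mm and grips with 3 to 60 N. Pads are 20 mm wide; open, the fingers measure 115 mm over their backs; the gripper's body (75 mm by 178 mm) begins 61 mm behind the grasp point.
Start: joints at [1.111, 0.423, 1.63, -0, 1.089, -0.019], TCP at [0.267, 0.565, 0.223] pointing down, gripper open.
Joint ranges: [-3, 3], [-0.9, 2.11], [0.09, 2.58], [-1.31, 4.45], [0.11, 2.69], [-2.54, 2.54]. Speed limits (rad/s): [2.39, 2.39, 3.01, 3.14, 3.14, 3.14].

INTERFACE

Orientations are given as a unit quaternion [w, x, y, z].
In Python, from station import move_pose, movel, movej, command_gripper, wait, inverse_kinematics, read_camera, camera_info, MotionError, job_done, get_time, get_joint_pos, get_qvel, get_effort, get_tcp_pos, get_ee_rot, get_ft_force, get_ft_torque, get_grip_width gives the robot as it stands. Calls block until the motion is done:
- move_pose(position, orientation): joint-space move of the TCP to a pose.
- movel(position, frame=None, v=0.15, until_force=None): straight line of the TCP; frame=None keeps the orientation; v is the mean speed in m/s. With until_force (N) it stops when the force on the tool has changed by that much, and returns True; else False.
- movej(angles): joint-space move.
- command_gripper(opening): opening from 0.0 (shut) to 1.0 (fully open); the grip force is fixed at half the most; returns when the fingers have stopped.
- wait(seconds).
- inverse_kinematics(position, orientation): joint angles nearest the present ones, or None.
- read_camera(name): name is "side" or "top" or "wrist"; returns the picture (384x512x3 uint8, red, green, blue); there is no depth.
- camera_info(name): a dict with "intrinsics" (3x3 intrinsics, pixels), "T" (4x4, takes a point from camera to world coordinates); the wrist camera has in their place "tool_from_camera" (4x4, takes a point from camera to tool coordinates, whose origin is the TCP and whose axes are the tool frame's). Camera axes: x right, y up, looking along -z (the intrinsics and any distortion apply to the point x, -y, -z); pixel columns grow to the right and rows downward; lengths in m; the calibration is good to about 2 mm. A picture is of the moment at which its call begins: read the wrist's pose just before it. camera_info takes no time and is no camera call.
A pose or a line that the arm cannot do raises MotionError and nothing moves.
- job_done(): hands the job in, once; it reports no verdict.
Readings, each from a call of its own:
- get_time(): time.
- get_joint_pos(): joint angles.
- get_qvel(): joint speeds.
- get_effort(): joint torques, N m.
- get_tcp_pos(): TCP position.
- get_ee_rot(): TCP orientation.
- get_ft_force(): force on the tool from outside, world axes, zero at the start.
- get_ft_torque(): the same for the moment, N m.
- get_grip_width(): opening from 0.0 (shut) to 1.0 (fully open).
Only numpy, scipy, OpenCV 4.12 (cv2) and the standard library are available. Lean on these libraries where they do the work, as an engineer would, in place of code of your own. Each camera call takes 0.05 s, during which the arm holds its last target.

TASK

These three closed tins look alike but have different cores inside, so find out by lifting which is which. Stand the heaviest upright in the white ring in the middle of the cork pad, to hold down the paper template, and the lightest upright in the middle of the blue returns tray; leave the third one standing on the table, clear of both. Leave everything else on the table as it is.

Things in the scene. Friction and masses are not known exactly. Their poses are not given: they have to be found in the camera images.
- tin_a_center (a point): Centre (half-way up, 45 mm above its foot) of one of three identical closed round tins: bare aluminium body 56 mm across with a red band, black lid 58 mm across, 90 mm tall overall, z up. It starts upright on the table; the lid does not come off. The core inside is drawn afresh every time: the name says nothing about it.
- tin_a: The same tin; origin at the centre of its underside, z up. With its hidden core it weighs about 480-560 g (heaviest, steel core), 270-330 g (middle, aluminium core) or 115 g (lightest, card core). The core has 2.5 mm of play all round.
- tin_b_center (a point): Centre (half-way up, 45 mm above its foot) of one of three identical closed round tins: bare aluminium body 56 mm across with a red band, black lid 58 mm across, 90 mm tall overall, z up. It starts upright on the table; the lid does not come off. The core inside is drawn afresh every time: the name says nothing about it.
- tin_b: The same tin; origin at the centre of its underside, z up. With its hidden core it weighs about 480-560 g (heaviest, steel core), 270-330 g (middle, aluminium core) or 115 g (lightest, card core). The core has 2.5 mm of play all round.
- tin_c_center (a point): Centre (half-way up, 45 mm above its foot) of one of three identical closed round tins: bare aluminium body 56 mm across with a red band, black lid 58 mm across, 90 mm tall overall, z up. It starts upright on the table; the lid does not come off. The core inside is drawn afresh every time: the name says nothing about it.
- tin_c: The same tin; origin at the centre of its underside, z up. With its hidden core it weighs about 480-560 g (heaviest, steel core), 270-330 g (middle, aluminium core) or 115 g (lightest, card core). The core has 2.5 mm of play all round.
- pad_top (a point): Middle of the upper face of the cork pad: 110 x 110 mm, 6 mm thick, with a white ring of 62 mm marked round its middle, fixed on the corner of a white paper template. z up. Its place changes, and it may lie to the left or the right of the tins.
- pad: The same cork pad; origin at the middle of its underside, on the table.
- tray_in (a point): Middle of the inner floor of the blue returns tray: 120 x 120 mm outside, walls 4 mm thick and 30 mm high, inner floor about 4 mm above the table, fixed to the table, open on top. On the other side of the tins from the pad.
- tray: The same tray; origin at the middle of its underside, on the table.
- can_1: Red drinks can with a black top band, 66 mm across, 115 mm tall, standing; origin under its centre. To be left alone.
- can_2: Red drinks can with a black top band, 66 mm across, 115 mm tall, standing; origin under its centre. To be left alone.
- marker_1: Black and white marker pen lying on the table, 135 mm long (along its x), 21 mm thick; origin under its middle. To be left alone.
- marker_2: Black and white marker pen lying on the table, 135 mm long (along its x), 21 mm thick; origin under its middle. To be left alone.
- tape_roll: White roll of tape lying flat, 90 mm across, 24 mm high; origin under its middle. To be left alone.
- offcut: Block of brown board, 70 x 50 x 40 mm high; origin under its middle. To be left alone.
There are look-alikes about, which are no part of the job. Leave any purple look-alike of the tin_b alone.

How it is judged:
At the end, for the whole second after the job is handed in: Heaviest tin on the cork pad within 24 mm of its middle, lightest in the tray within 30 mm of its middle, the third standing on the table, its centre over 80 mm from the middles of both. All upright within 0.08 rad, released and at rest (((horizontal distance between tin_a_center and pad_top below 0.024 m and height (world z) of tin_a_center below 0.056 m and contact force between pad and tin_a above 4.2 N and horizontal distance between tin_b_center and tray_in below 0.03 m and height (world z) of tin_b_center below 0.054 m and contact force between tray and tin_b between 0.5 and 1.9 N and horizontal distance between tin_c_center and pad_top above 0.08 m and horizontal distance between tin_c_center and tray_in above 0.08 m and height (world z) of tin_c_center between 0.042 and 0.048 m) or (horizontal distance between tin_a_center and pad_top below 0.024 m and height (world z) of tin_a_center below 0.056 m and contact force between pad and tin_a above 4.2 N and horizontal distance between tin_c_center and tray_in below 0.03 m and height (world z) of tin_c_center below 0.054 m and contact force between tray and tin_c between 0.5 and 1.9 N and horizontal distance between tin_b_center and pad_top above 0.08 m and horizontal distance between tin_b_center and tray_in above 0.08 m and height (world z) of tin_b_center between 0.042 and 0.048 m) or (horizontal distance between tin_b_center and pad_top below 0.024 m and height (world z) of tin_b_center below 0.056 m and contact force between pad and tin_b above 4.2 N and horizontal distance between tin_a_center and tray_in below 0.03 m and height (world z) of tin_a_center below 0.054 m and contact force between tray and tin_a between 0.5 and 1.9 N and horizontal distance between tin_c_center and pad_top above 0.08 m and horizontal distance between tin_c_center and tray_in above 0.08 m and height (world z) of tin_c_center between 0.042 and 0.048 m) or (horizontal distance between tin_b_center and pad_top below 0.024 m and height (world z) of tin_b_center below 0.056 m and contact force between pad and tin_b above 4.2 N and horizontal distance between tin_c_center and tray_in below 0.03 m and height (world z) of tin_c_center below 0.054 m and contact force between tray and tin_c between 0.5 and 1.9 N and horizontal distance between tin_a_center and pad_top above 0.08 m and horizontal distance between tin_a_center and tray_in above 0.08 m and height (world z) of tin_a_center between 0.042 and 0.048 m) or (horizontal distance between tin_c_center and pad_top below 0.024 m and height (world z) of tin_c_center below 0.056 m and contact force between pad and tin_c above 4.2 N and horizontal distance between tin_a_center and tray_in below 0.03 m and height (world z) of tin_a_center below 0.054 m and contact force between tray and tin_a between 0.5 and 1.9 N and horizontal distance between tin_b_center and pad_top above 0.08 m and horizontal distance between tin_b_center and tray_in above 0.08 m and height (world z) of tin_b_center between 0.042 and 0.048 m) or (horizontal distance between tin_c_center and pad_top below 0.024 m and height (world z) of tin_c_center below 0.056 m and contact force between pad and tin_c above 4.2 N and horizontal distance between tin_b_center and tray_in below 0.03 m and height (world z) of tin_b_center below 0.054 m and contact force between tray and tin_b between 0.5 and 1.9 N and horizontal distance between tin_a_center and pad_top above 0.08 m and horizontal distance between tin_a_center and tray_in above 0.08 m and height (world z) of tin_a_center between 0.042 and 0.048 m)) and angle between each of tin_a_center, tin_b_center, tin_c_center's own z axis and vertical below 0.08 rad and linear speed of each of tin_a, tin_b, tin_c below 0.02 m/s); the robot touches nothing.
It fails at once if A bystander (can, marker, tape roll or board block) was pushed more than 20 mm from its place (distance of any of can_1, can_2, marker_1, marker_2, tape_roll, offcut from where it was at the start of the episode above 0.02 m).
It fails at once if A tin was tipped over (angle between any of tin_a_center, tin_b_center, tin_c_center's own z axis and vertical above 0.7 rad).
It also fails if it takes over 64 s, if anything falls off the work surface, if the arm or the gripper's body presses on something with over 40 N, if the wrist force passes 120 N, or if a joint passes its speed limit or range.

## Working session

There is one attempt and no reset: what is moved stays moved. The work goes in short steps, each a Python script; the robot and the scene stay as the last script left them, time stands still between calls to the robot, and variables do not carry over. Pictures are saved under pics/ and viewed, and the job is handed in when it is done.

```bash
ls; mkdir -p pics; python3 - <<'E'
from station import *
import cv2
print(get_time(),get_ft_force(),get_ee_rot(),get_grip_width())
for n in("top","side"):
    im=read_camera(n);cv2.imwrite(f"pics/{n}0.png",im[:,:,::-1]);i=camera_info(n);print(n,i)
print(camera_info("wrist"))
E
```

```text
pics
0.0 [ 0.17114967 -0.67978891 -0.29955243] [ 4.09868544e-04  8.44588238e-01  5.35415808e-01 -6.72757884e-04] 1.0018442003187298
top {'intrinsics': array([[476.23390639,   0.        , 253.11317165],
       [  0.        , 476.23390639, 191.19721965],
       [  0.        ,   0.        ,   1.        ]]), 'T': array([[-1.27693324e-03,  9.92231959e-01, -1.24394975e-01,
         4.79792844e-01],
       [-9.99989182e-01, -7.10612442e-04,  4.59686615e-03,
        -7.13414807e-03],
       [ 4.47276088e-03,  1.24399500e-01,  9.92222132e-01,
         1.30260639e+00],
       [ 0.00000000e+00,  0.00000000e+00,  0.00000000e+00,
         1.00000000e+00]])}
side {'intrinsics': array([[360.28167585,   0.        , 257.12204479],
       [  0.        , 360.28167585, 193.90770264],
       [  0.        ,   0.        ,   1.        ]]), 'T': array([[ 0.97767663,  0.15502664, -0.14182786,  0.46359891],
       [-0.21009296,  0.73109416, -0.64912424, -0.6756661 ],
       [ 0.00305797,  0.66443064,  0.74734368,  0.83228232],
       [ 0.        ,  0.        ,  0.        ,  1.        ]])}
{'intrinsics': array([[316.06524266,   0.        , 256.81021971],
       [  0.        , 316.06524266, 190.3917105 ],
       [  0.        ,   0.        ,   1.        ]]), 'tool_from_camera': array([[ 9.99999408e-01,  9.02682262e-04,  6.07381867e-04,
        -2.10537244e-04],
       [ 1.03688295e-03, -9.59794716e-01, -2.80700960e-01,
        -7.68703138e-02],
       [ 3.29578128e-04,  2.80701424e-01, -9.59795083e-01,
        -1.61740618e-01],
       [ 0.00000000e+00,  0.00000000e+00,  0.00000000e+00,
         1.00000000e+00]])}
```

View pics/top0.png

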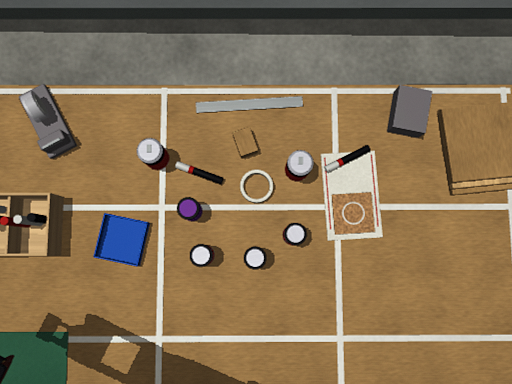

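View pics/side0.png

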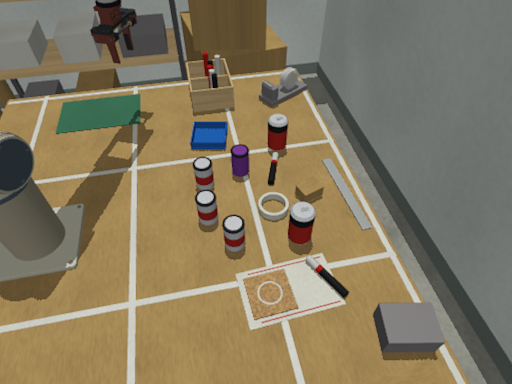

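The top view shows three white/black-lidded tins at (201,255), (255,258) and (295,234). Their look-alikes are the purple tin at (189,209), which I exclude by colour, and the red cans at (152,152) and (300,164), which I exclude because they are larger and further back. The pad ring is at (353,213) and the tray at (123,240). Next is a close crop and the positions.

```bash
cat > h.py <<'E'
from station import *
import numpy as np, cv2
def ray(n,u,v,z):
    i=camera_info(n);K=i["intrinsics"];T=i["T"]
    d=np.array([(u-K[0,2])/K[0,0],-(v-K[1,2])/K[1,1],-1]);d=T[:3,:3]@d;o=T[:3,3]
    return (o+d*(z-o[2])/d[2])[:2]
def quat(yaw):  # tool down, tool x at angle yaw in world
    return np.array([0,np.cos(yaw/2),np.sin(yaw/2),0])
def proj(n,p):
    i=camera_info(n);K=i["intrinsics"];T=i["T"]
    c=T[:3,:3].T@(np.array(p)-T[:3,3]);return K[0,2]+K[0,0]*c[0]/-c[2],K[1,2]+K[1,1]*c[1]/c[2]
E
python3 - <<'E'
from h import *
im=cv2.imread("pics/top0.png")
for uv in [(201,255),(255,258),(295,234),(189,209)]: print(uv,ray("top",*uv,.09))
print("pad",ray("top",353,213,.006),"cans",ray("top",151,149,.115),ray("top",300,162,.115))
hsv=cv2.cvtColor(im,cv2.COLOR_BGR2HSV)
m=cv2.inRange(hsv,(105,150,80),(125,255,255));m[:,:80]=0;m[:,170:]=0
c=max(cv2.findContours(m,0,2)[0],key=cv2.contourArea);r=cv2.minAreaRect(c);print(r,[ray("top",*p,.03) for p in cv2.boxPoints(r)])
a=cv2.resize(im[190:275,85:385],None,fx=2.65,fy=2.65,interpolation=2)
b=cv2.resize(im[225:275,180:320],None,fx=5.6,fy=5.6,interpolation=2)
cv2.imwrite("pics/crop.png",np.vstack([a,cv2.resize(b,(a.shape[1],280))]))
E
```

```text
(201, 255) [0.46970375 0.1189163 ]
(255, 258) [ 0.4620257  -0.01729365]
(295, 234) [ 0.52223148 -0.11894721]
(189, 209) [0.58613395 0.15096898]
pad [ 0.5821464  -0.28584566] cans [0.73684822 0.24649852] [ 0.70315991 -0.13153892]
((120.45785522460938, 239.18255615234375), (44.896949768066406, 45.721435546875), 12.994616508483887) [array([0.46588312, 0.40932867]), array([0.58392474, 0.38663597]), array([0.55680948, 0.26902412]), array([0.43934132, 0.29302926])]
```

View pics/crop.png

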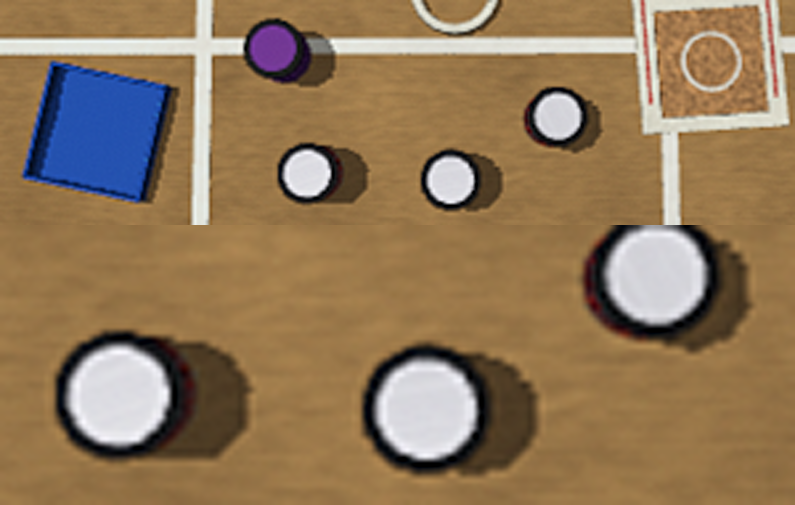

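```bash
cat >> h.py <<'E'
GZ=0.041; UP=0.175
def gopose(x,y,z,yaw=None):
    move_pose([x,y,z],quat(np.arctan2(y,x) if yaw is None else yaw))
def pick(x,y):
    gopose(x,y,UP-0.03); movel([x,y,GZ],v=0.12); 
    wait(.2); f0=np.mean([get_ft_force() for _ in range(5)],0)
    command_gripper(0.0); print("width",get_grip_width())
    movel([x,y,GZ+0.05],v=0.06); wait(.4)
    fs=[]
    for _ in range(8): fs.append(get_ft_force()); wait(.03)
    f1=np.mean(fs,0); print("df",f1-f0,"m~g",-(f1-f0)[2]/9.81*1000,"sd",np.std(fs,0),"t",get_time(),"w",get_grip_width())
def place(x,y,zf):
    t=get_tcp_pos(); movel([t[0],t[1],UP],v=.15)
    gopose(x,y,UP); z=zf+GZ
    movel([x,y,z+.012],v=.12); wait(.2)
    print("hit",movel([x,y,z-.002],v=.02,until_force=1.5),get_tcp_pos())
    command_gripper(1.0); movel([x,y,z+.09],v=.12); print("t",get_time())
E
python3 - <<'E'
from h import *
im=cv2.imread("pics/top0.png");hsv=cv2.cvtColor(im,cv2.COLOR_BGR2HSV)
w=cv2.inRange(hsv,(0,0,170),(180,60,255))
for u,v in [(201,255),(255,258),(295,234)]:
    s=np.argwhere(w[v-13:v+14,u-13:u+14]);q=s.mean(0)+[v-13,u-13];print(len(s),q[::-1],ray("top",q[1],q[0],.09))
c=cv2.inRange(hsv,(5,90,60),(20,255,255))
print("ring",); s=np.argwhere(w[198:229,338:369]);q=(s.min(0)+s.max(0))/2+[198,338];print(len(s),q[::-1],s.min(0),s.max(0),ray("top",q[1],q[0],.006))
for p in [(.465,.119),(.462,-.017),(.522,-.119),(.582,-.286),(.5115,.3395)]:
    for z in(.041,.175): print(p,z,np.round(inverse_kinematics([*p,z],quat(np.arctan2(p[1],p[0]))),2))
E
```

```text
238 [200.42857143 255.06722689] [0.46953755 0.12035498]
235 [254.74042553 257.53617021] [ 0.46318523 -0.01664099]
227 [295.11453744 233.43612335] [ 0.52365794 -0.11925557]
ring
112 [353. 213.] [4 4] [26 26] [ 0.5821464  -0.28584566]
(0.465, 0.119) 0.041 [ 0.23  0.52  2.04 -0.    0.57 -0.02]
(0.465, 0.119) 0.175 [ 0.23  0.28  1.98 -0.    0.88 -0.02]
(0.462, -0.017) 0.041 [-0.06  0.51  2.08 -0.    0.55 -0.03]
(0.462, -0.017) 0.175 [-0.06  0.26  2.02 -0.    0.87 -0.03]
(0.522, -0.119) 0.041 [-0.25  0.57  1.92 -0.    0.64 -0.02]
(0.522, -0.119) 0.175 [-0.25  0.36  1.87 -0.    0.92 -0.02]
(0.582, -0.286) 0.041 [-0.48  0.69  1.66 -0.    0.79 -0.02]
(0.582, -0.286) 0.175 [-0.48  0.51  1.61 -0.    1.02 -0.02]
(0.5115, 0.3395) 0.041 [ 0.57  0.65  1.74 -0.    0.74 -0.02]
(0.5115, 0.3395) 0.175 [ 0.57  0.46  1.69 -0.    0.99 -0.02]
```

```bash
python3 - <<'E'
from h import *
pick(.4695,.1200)
cv2.imwrite("pics/s1.png",read_camera("side")[:,:,::-1])
E
```

```text
width 0.6513664726347115
df [-0.25291539  0.40972469 -2.7756225 ] m~g 282.93807362695037 sd [0.43180798 0.43192304 0.39830063] t 5.35 w 0.6527671181463374
```

View pics/s1.png

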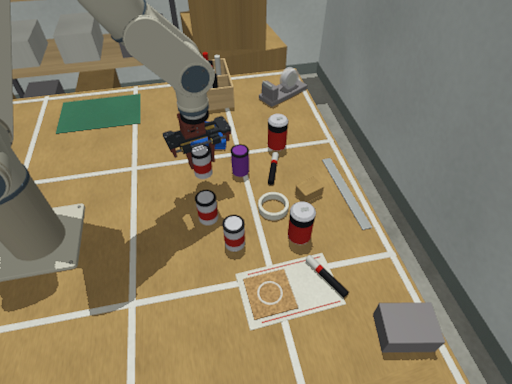

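The side view shows the tin held upright at (201,160). It weighs about 283 g, so it is probably the middle one. I'll take a longer reading, put it back and weigh the next.

```bash
sed -i 's/f0=np.mean(.*$/f0=avg()/; ' h.py; cat >> h.py <<'E'
def avg(n=25):
    fs=[]
    for _ in range(n): fs.append(get_ft_force()); wait(.02)
    return np.mean(fs,0)
E
python3 - <<'E'
from h import *
a=avg();t=get_tcp_pos()
print("hit",movel([t[0],t[1],GZ-.001],v=.05,until_force=1.5),get_tcp_pos())
command_gripper(1.0); b=avg(); print("g",(b-a)[2]/9.81*1000)
movel([t[0],t[1],.14],v=.12)
pick(.4632,-.0166)
E
```

```text
hit True [0.46937955 0.11997158 0.04078327]
g 259.28374420541695
width 0.6548822691491953
df [-0.24427174 -0.02987796 -1.12516316] m~g 114.69553152387687 sd [0.42967595 0.3514462  0.45681102] t 13.3 w 0.6550716693655334
```

The first tin is the middle one (about 270 g) and stays where it is. The second weighs about 115 g, so it is the lightest and goes to the tray. That makes the third the heaviest, which I'll check by weight.

```bash
python3 - <<'E'
from h import *
place(.5115,.3395,.004)
gopose(.5237,-.1193,.2)
cv2.imwrite("pics/t2.png",cv2.resize(read_camera("top")[190:290,60:400,::-1],None,fx=2.3,fy=2.3))
pick(.5237,-.1193)
E
```

```text
hit True [0.51166429 0.33958354 0.04475963]
t 18.8417
width 0.6557892463367748
df [ 0.13249747 -0.1353888  -5.06162218] m~g 515.96556338546 sd [0.40410439 0.60810396 0.53704047] t 24.7917 w 0.6531801658454933
```

View pics/t2.png

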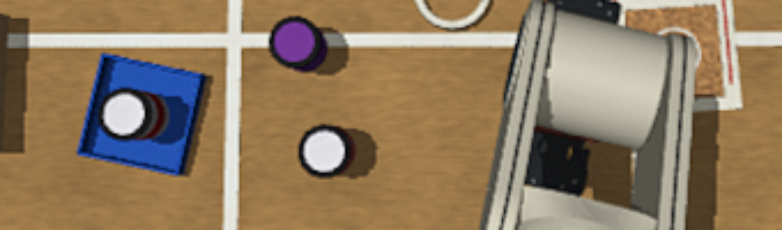

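The picture shows the light tin standing in the tray at crop (124,113) and the middle tin at (324,151). The third tin weighs 516 g, so it is the heaviest and goes on the pad.

```bash
python3 - <<'E'
from h import *
place(.5821,-.2858,.006)
movel([.5821,-.2858,.22],v=.2)
gopose(.36,-.12,.3)
wait(.3)
im=read_camera("top")[:,:,::-1];cv2.imwrite("pics/t3.png",im)
cv2.imwrite("pics/t3c.png",cv2.resize(im[120:290,60:400],None,fx=2.3,fy=2.3))
cv2.imwrite("pics/s3.png",read_camera("side")[:,:,::-1])
w=cv2.inRange(cv2.cvtColor(im,cv2.COLOR_BGR2HSV),(0,0,170),(180,60,255))
for p,zf in [((.5115,.3395),.004),((.4695,.12),0),((.5821,-.2858),.006)]:
    u,v=np.round(proj("top",[*p,.09+zf])).astype(int)
    n,_,st,c=cv2.connectedComponentsWithStats(w[v-14:v+15,u-14:u+15]);k=1+np.argmax(st[1:,4]);q=c[k]+[u-14,v-14]
    print(p,st[k,4],q,ray("top",*q,.09+zf))
print(get_time())
E
```

```text
hit True [ 0.58151941 -0.28552692  0.04670011]
t 29.7083
(0.5115, 0.3395) 238 [113.45378151 239.26890756] [0.50935925 0.33971377]
(0.4695, 0.12) 241 [200.46473029 255.39834025] [0.46870963 0.12025349]
(0.5821, -0.2858) 227 [360.6784141 210.0660793] [ 0.58250142 -0.28625289]
31.7833
```

View pics/t3c.png

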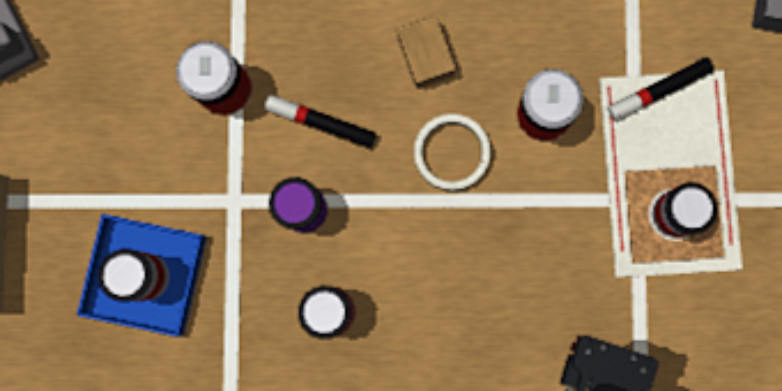

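View pics/s3.png

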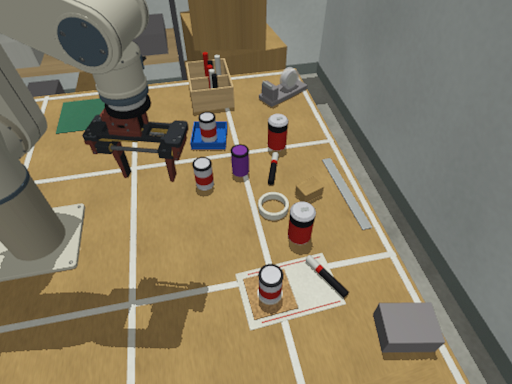

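The side view shows the tins upright on the pad ring (270,285), in the tray (208,127) and on the table (203,174). The bystanders haven't moved and the arm is clear.

```bash
python3 -c "
from station import *
job_done();print(get_time())"
```

```text
the job is handed in; nothing more can be done
the job is handed in; nothing more can be done
```

I lifted and weighed all three tins, placed the heaviest and the lightest, and handed the job in about 32 s into the 64 s limit. No verdict came back.

| Tin (top-view start) | Weighed | Where it is now | Distance from target in the last top image |
|---|---|---|---|
| Right, (295,234) | about 516 g, heaviest | Upright in the white ring on the cork pad | about 1 mm |
| Middle, (255,258) | about 115 g, lightest | Upright in the blue tray | about 2 mm |
| Left, (201,255) | 283 g, then 259 g on a second reading, middle | Back on the table at its starting place | over 200 mm from pad and tray |

- **Weights:** the force readings were noisy, about 0.4 N each. That explains the 24 g spread on the middle tin and the low second reading (259 g, against 270–330 g). The gaps between the three tins are much larger than that, so the order is clear.
- **Final pictures:** the last top and side views show all three tins standing. The purple look-alike, cans, markers, tape roll and board block look unmoved, and the arm is clear of everything. I judged upright and unmoved by eye, and did not measure tilt or bystander positions.

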